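Pin two spacer plates onto the docking fixture

ROBOT

A 6-joint arm with a two-finger parallel gripper is mounted at the origin on a cart in front of the work surface, level with it; the furniture and walls round the work are solid. World frame = base frame: x ahead of the robot, y to its left, z up, the work surface at z = 0. Lengths are in m, angles in rad, forces in N, time in s.
With the tool pointing down it reaches from about 0.225 to 0.875 m from the base axis. Payload 3.4 kg.
Tool frame: the origin (TCP) lies at the very end of the fingers, on their centre line; the grasp point (between the pads) lies 19 mm behind it; z points along the fingers, y is the direction in which the jaws open and shut (so a half turn about z gives the same grasp; the last joint's range is limited). The gripper opens to 85 mm and grips with 20 to 120 N. Pads are 22 mm wide; open, the fingers measure 114 mm over their backs; the gripper's body (76 mm by 85 mm) begins 54 mm behind the grasp point. The pads swing forward as they close: fully open they stand 13 mm farther back than shut.
Start: joints at [-0.121, 0.276, 1.505, -0, 1.361, -0.121], TCP at [0.575, -0, 0.231] pointing down, gripper open.
Joint ranges: [-2.89, 2.89], [-0.75, 2.08], [0.22, 2.7], [-1.18, 4.32], [0.11, 2.71], [-2.7, 2.7]. Speed limits (rad/s): [2.57, 2.57, 3.14, 3.14, 3.14, 3.14].

INTERFACE

Orientations are given as a unit quaternion [w, x, y, z].
In Python, from rig import manip gives the robot as it stands. The module is installed in compiled form; this text tells all that it offers.
- The arm moves only by the tool carry_out, never from a script. Its argument "moves" is one flat list of numbers, 5 for each row, row after row: the opening in per cent of the stroke, from 0 (shut) to 100 (fully open), then the shift along the world's x, y, z in cm, then the turn about the world's z in rad. A call has exactly 10 rows; each row shifts and turns the commanded pose from where the row before left it; what a row does not reach is not made up. A row lasts 1/10 s, in which the tool goes at most 50 mm and 8.59 degrees, less where a joint would pass 70% of its speed; a pose out of reach is approached as far as the arm can. A call is refused whole if a number of a shift passes 5 or a number of a turn 0.15, either way. A call with a gripper value outside its range is refused whole. The fingers move at their own pace and stop on an object; "squeeze" is the grip in N (left out, the last holds). Time passes only in rows, so rows that do not move let the fingers close, or fill a call up. It gives the time, the measured TCP pose, the force and the opening at its end, in the units of the state.
- manip.get_state(): the state, without advancing time (a new reading comes with each control period).
- manip.get_image(name): name is "scene" or "side" or "wrist"; returns the picture (400x640x3 uint8, red, green, blue); there is no depth.
- manip.camera_info(name): a dict with "fov_y" (degrees; the focal length in pixels is half the picture's height over the tangent of half this angle, whatever the lens; pixels are square), "cx", "cy" (the principal point, pixels), "dist" ([k1, k2, p1, p2, k3] as OpenCV has them; the pictures are not rectified), "rvec" (rotation vector, rad) and "tvec" (3), from world to camera coordinates, as OpenCV has them; the wrist camera has in their place "hand_eye" (4x4, takes a point from camera to tool coordinates, whose origin is the TCP and whose axes are the flange's). Camera axes: x right, y down, z forward; pixel columns grow to the right and rows downward; lengths in m; the calibration is good to about 2 mm. A picture is of the moment at which its call begins: read the wrist's pose just before it. camera_info takes no time and is no camera call.
- manip.sign_off(): hands the job in, once; it reports no verdict.
The state is a dict: "clock": time; "qpos": joint angles; "qd": joint speeds; "effort": joint torques, N m; "position": TCP position; "ee_rot": TCP orientation; "contact_force": force on the tool from outside, world axes, zero at the start; "moment": the same for the moment, N m; "width": finger opening in m.
Only numpy, scipy, OpenCV 4.12 (cv2) and the standard library are available. Lean on these libraries where they do the work, as an engineer would, in place of code of your own. Each camera call takes 0.05 s, during which the arm holds its last target. There are 200 camera calls.

TASK

Square up the two stacked spacer plates on the docking fixture by pushing them snug against both of its upright stops, so that their holes line up with the bore below. Then take the locating pin from its stand and pass it down through both plates into the bore until its collar rests on the upper plate, and let go. Work gently and by feel, never forcing the plates against the stops or a jammed pin into the holes, and leave the bottle, the white case and the slide box where they are.

Things in the scene. Friction and masses are not known exactly. Their poses are not given: they have to be found in the camera images.
- fixture_middle (a point): Nominal bore mouth of the docking fixture, 30 mm above the bench; z up. Dark bed plate fixed to the bench; on it a grey floating table, top surface 30 mm up, reaching from -62 to +42 mm from its bore along the fixture's x and y. The table (bore, stops) is clamped up to 16 mm off this point along x and along y, differently each time and not measured; under 45 N it does not move. Never turned.
- fixture_far (a point): Point on the bed plate's frame, 60 mm from fixture_middle along the fixture's +x, same height and axes. Beyond the bore the table has two dark steel upright stops, 10 mm thick, 20 mm above its surface (50 mm above the bench), forming a corner: inner face of the far stop 32 mm from the true bore along +x, of the side stop 32 mm along +y. The bore is vertical, 13.4 mm wide, 24 mm deep.
- plate_lower_centre (a point): Centre (half-way up, in the middle of the hole) of the lower loose spacer plate: aluminium, 64 x 64 x 12 mm, about 0.13 kg, through hole 14 mm in its middle. Lies on the table, 8 to 46 mm short of each stop and a little turned; snug against both stops, its hole is over the bore, wherever the table is clamped. x, y run square to its edges.
- plate_upper_centre (a point): The same for the upper plate, of the same size, lying on the lower one with its own offset (8 to 49 mm) and turn; its top is 54 mm above the bench. Sliding both plates together takes roughly 1 to 5 N until they meet a stop; 6 to 8 N is plenty against it; more than 20 N on one plate is too much.
- pin_knob (a point): Centre of the round knob (grasp here) of the upright steel locating pin: knob 16 mm diameter, 40 mm tall (20 mm above and below this point), below it a collar 26 mm in diameter, 4 mm thick, its underside 24 mm below this point. About 0.08 kg. z is the pin's axis, up. Fully home in the squared-up stack this point is 78 mm above the bench.
- pin_foot (a point): Centre of the lower end of the pin, 70 mm below the knob's centre: shank 12 mm diameter, 46 mm from foot to collar underside, the lowest 2 mm chamfered to 9.2 mm. Fully home, the foot is 22 mm below the table's top surface.
- stand_hole (a point): Mouth of the hole (15 mm, through) in the pin's stand, a fixed grey block 56 x 56 x 50 mm, on its top 50 mm above the bench. At the start the pin stands in it, the collar on its top.
- bottle_centre (a point): White reagent bottle, 44 mm diameter, 90 mm tall, centre half-way up: a bystander.
- flat_case_centre (a point): White flat case, 55 x 85 x 18 mm, centre half-way up: a bystander.
- slide_mailer_centre (a point): Slide box, 30 x 85 x 34 mm, centre half-way up: a bystander.
Mind the look-alikes: they are no part of the job. What is shaped like the part that bears pin_knob but yellow is not meant.

How it is judged:
By the outcome, as a careful person would: the job done as asked, in the order asked, and still so for the second after the job is handed in, with the robot touching nothing.
It also fails if it takes over 72 s, if anything falls off the work surface, if the arm or the gripper's body presses on something with over 40 N, if the wrist force passes 120 N, or if a joint passes its speed limit or range.

## Working session

There is one attempt and no reset: what is moved stays moved. The work goes in short steps, Python scripts to look and compute and a tool call to move; the robot and the scene stay as the last step left them, time stands still between calls to the robot, and variables do not carry over. Pictures are saved under pics/ and viewed, about 8 in all and at most 12, crops included, and the job is handed in when it is done.

Besides the shell and the picture viewer there is one more tool, called after "Emit:" as name(argument=value, ...) on one line, values as JSON. carry_out: Moves the arm, as the interface text tells. Its arguments: {"type":"object","properties":{"moves":{"type":"array","items":{"type":"number"}},"squeeze":{"type":"number"}},"required":["moves"]}

```bash
mkdir -p pics
cat > h.py <<'E'
import numpy as np, cv2
from rig import manip
def save(name,fn,crop=None,s=1):
    im=manip.get_image(name)[:,:,::-1]
    cv2.imwrite('pics/raw_'+fn,im)
    if crop: x0,y0,x1,y1=crop; im=im[y0:y1,x0:x1]
    if s!=1: im=cv2.resize(im,None,fx=s,fy=s,interpolation=cv2.INTER_CUBIC)
    cv2.imwrite('pics/'+fn,im)
def K(i):
    f=200/np.tan(np.radians(i['fov_y'])/2); return np.array([[f,0,i['cx']],[0,f,i['cy']],[0,0,1.]])
def q2R(q):
    from scipy.spatial.transform import Rotation as R
    return R.from_quat([q[1],q[2],q[3],q[0]]).as_matrix()
def cam(name,st=None):
    i=manip.camera_info(name); d=np.array(i['dist'],float)
    if name=='wrist':
        T=np.eye(4);T[:3,:3]=q2R(st['ee_rot']);T[:3,3]=st['position']
        M=T@np.array(i['hand_eye']); Rwc=M[:3,:3].T; t=-Rwc@M[:3,3]
    else:
        Rwc=cv2.Rodrigues(np.array(i['rvec'],float))[0]; t=np.array(i['tvec'],float)
    return K(i),d,Rwc,t
def ray(c,px):
    k,d,R,t=c; p=cv2.undistortPoints(np.array([[px]],float),k,d)[0,0]
    return -R.T@t, R.T@np.array([p[0],p[1],1])
def atz(c,px,z):
    o,v=ray(c,px); return o+v*(z-o[2])/v[2]
def proj(c,P):
    k,d,R,t=c; return cv2.projectPoints(np.array(P,float).reshape(-1,3),cv2.Rodrigues(R)[0],t,k,d)[0].reshape(-1,2)
E
python3 - <<'E'
from h import *
import json
s=manip.get_state(); print({k:np.round(v,4).tolist() for k,v in s.items()})
json.dump({k:np.array(v).tolist() for k,v in s.items()},open('s0.json','w'))
for n in ('scene','side','wrist'):
    save(n,n+'0.png'); i=manip.camera_info(n); print(n,i)
a=[cv2.imread(f'pics/{n}0.png') for n in ('scene','side')]
E
```

```text
{'clock': 0.0, 'qpos': [-0.121, 0.2766, 1.5061, -0.0, 1.3607, -0.121], 'qd': [-0.0001, -0.0001, -0.0005, -0.0, -0.0011, -0.002], 'effort': [0.0006, -41.6768, -24.5809, -0.0002, 0.0111, 0.0], 'position': [0.5745, 0.0, 0.2304], 'ee_rot': [-0.0007, 0.7071, 0.7071, -0.0006], 'contact_force': [0.1927, -0.3275, -0.3241], 'moment': [-0.0021, 0.0122, -0.048], 'width': 0.0852}
scene {'fov_y': 47.54407904892077, 'cx': 318.88058497751433, 'cy': 197.62013686164923, 'dist': array([-0.00561588,  0.        ,  0.        ,  0.        ,  0.        ]), 'rvec': array([ 1.13613607, -1.99272505,  1.22898422]), 'tvec': array([0.40389996, 0.26478606, 0.50725884])}
side {'fov_y': 46.579115130625276, 'cx': 317.94735779109794, 'cy': 197.2978624816674, 'dist': array([-0.08619128,  0.        ,  0.        ,  0.        ,  0.        ]), 'rvec': array([ 2.11189222, -0.38768298,  0.19087636]), 'tvec': array([-0.48633268,  0.25274798,  0.64688175])}
wrist {'fov_y': 70.29869753895012, 'cx': 319.47947477734556, 'cy': 199.92849667705053, 'dist': array([-0.00618655,  0.        ,  0.        ,  0.        ,  0.        ]), 'hand_eye': array([[ 2.78675270e-04, -9.58833357e-01, -2.83969216e-01,
         7.11212190e-02],
       [ 9.99999469e-01, -1.46255877e-05,  1.03074068e-03,
        -3.87007914e-04],
       [-9.92461766e-04, -2.83969352e-01,  9.58832844e-01,
        -1.42971611e-01],
       [ 0.00000000e+00,  0.00000000e+00,  0.00000000e+00,
         1.00000000e+00]])}
```

View pics/scene0.png

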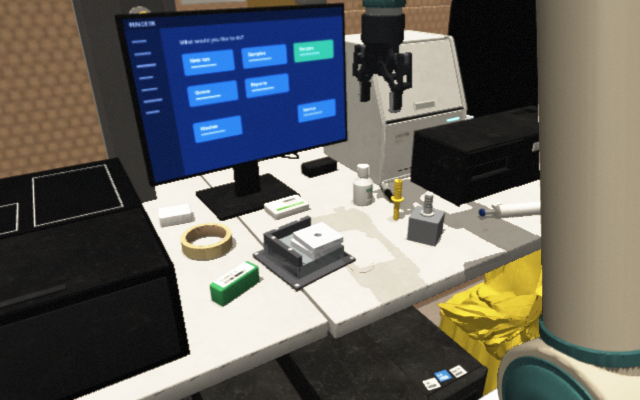

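View pics/side0.png

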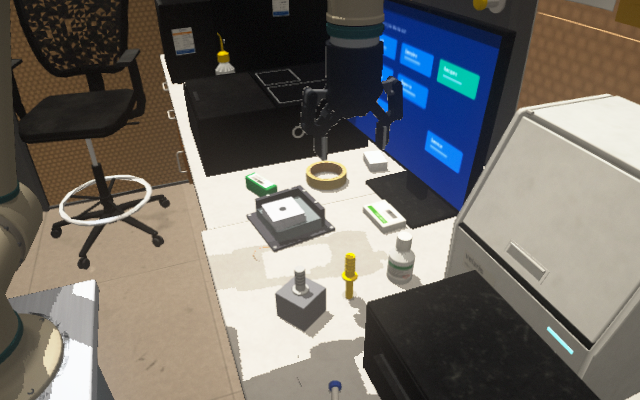

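View pics/wrist0.png

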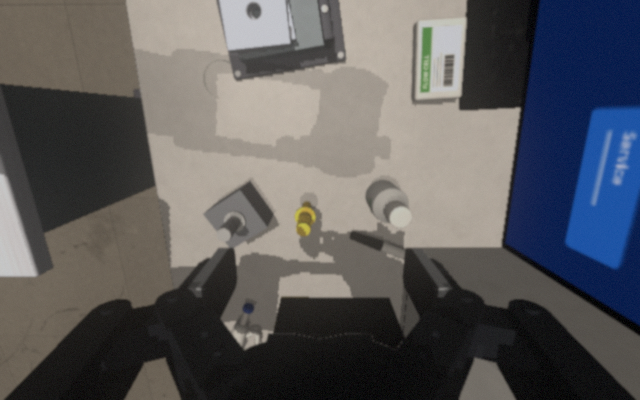

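Run:
```python
from h import *
import json
s=json.load(open('s0.json')); sc=cam('scene');sd=cam('side');w=cam('wrist',s)
r=lambda a:np.round(a,4).tolist()
print('upper hole',r(atz(sc,(323,237),.054)),r(atz(sd,(283,209),.054)),r(atz(w,(254,11),.054)))
print('knob top z.094',r(atz(sc,(429,196),.094)),r(atz(sd,(300,270),.094)),r(atz(w,(224,235),.094)))
print('bed corners',r(atz(w,(237,79),.01)),r(atz(w,(344,61),.01)))
print('yellow',r(atz(w,(304,229),.09)),'bottle',r(atz(w,(400,216),.09)),'case',r(atz(w,(440,60),.018)))
print('bed sc',[r(atz(sc,p,.01)) for p in((253,256),(296,286),(354,260),(305,228))])
def up(fn,src,b,k):
    im=cv2.imread(src)[b[1]:b[3],b[0]:b[2]]; return cv2.resize(im,None,fx=k,fy=k,interpolation=cv2.INTER_CUBIC)
a=up(0,'pics/raw_scene0.png',(240,205,370,295),5); b=up(0,'pics/raw_wrist0.png',(200,0,360,90),4)
c=up(0,'pics/raw_scene0.png',(380,165,460,250),2)
cv2.imwrite('pics/c1.png',a)
```

```text
upper hole [0.4944, 0.1703, 0.054] [0.5092, 0.1656, 0.054] [0.5097, 0.1702, 0.054]
knob top z.094 [0.4611, -0.0387, 0.094] [0.4712, -0.0558, 0.094] [0.4724, -0.0506, 0.094]
bed corners [0.4761, 0.1132, 0.01] [0.6026, 0.1327, 0.01]
yellow [0.5575, -0.0453, 0.09] bottle [0.6594, -0.0304, 0.09] case [0.7116, 0.1325, 0.018]
bed sc [[0.5656, 0.2751, 0.01], [0.448, 0.2493, 0.01], [0.4611, 0.1265, 0.01], [0.605, 0.1466, 0.01]]
```

View pics/c1.png

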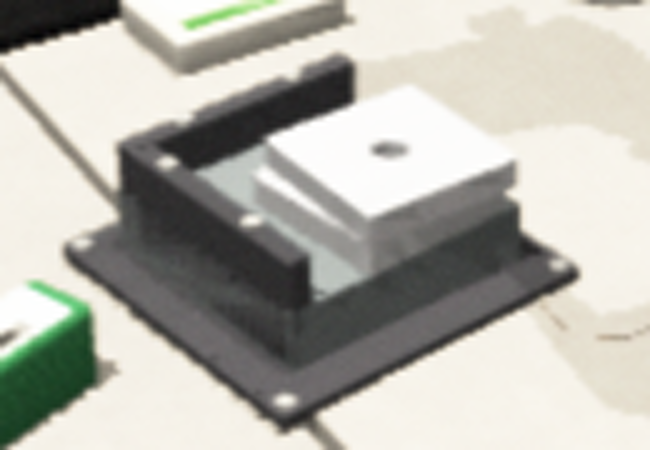

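Candidates: the grey knob in the stand at scene px (428,203) is the pin I want. The yellow look-alike is at (397,195), and the bottle is at (363,187). The fixture is at (303,250), with its stops towards world +x and +y and turned about 9°. I'll move the wrist camera over the fixture, closing the fingers on the way.

Emit:
carry_out(moves=[0,-0.5,2.2,0.2,0.03,0,-0.5,2.2,0.2,0.03,0,-0.5,2.2,0.2,0.03,0,-0.5,2.2,0.2,0.03,0,-0.5,2.2,0.2,0.03,0,-0.5,2.2,0.2,0,0,-0.5,2.2,0.2,0,0,-0.5,2.2,0.2,0,0,-0.5,2.2,0.2,0,0,0,0,0,0], squeeze=30)

```text
clock: 1.15
position: [0.5293, 0.2003, 0.2493]
ee_rot: [-0.001, 0.651, 0.759, 0.0]
contact_force: [0.2, 0.1, -0.2]
width: -0.0
```

Run:
```python
from h import *
import json
s=manip.get_state(); json.dump({k:np.array(v).tolist() for k,v in s.items()},open('s1.json','w'))
save('wrist','w1.png',(140,60,540,360),2); print(np.round(s['position'],4),s['ee_rot'],s['width'])
```

```text
[0.5293 0.2003 0.2493] [-5.95749174e-04  6.51013743e-01  7.59065609e-01  3.90941349e-04] -2.0978288041358687e-05
```

View pics/w1.png

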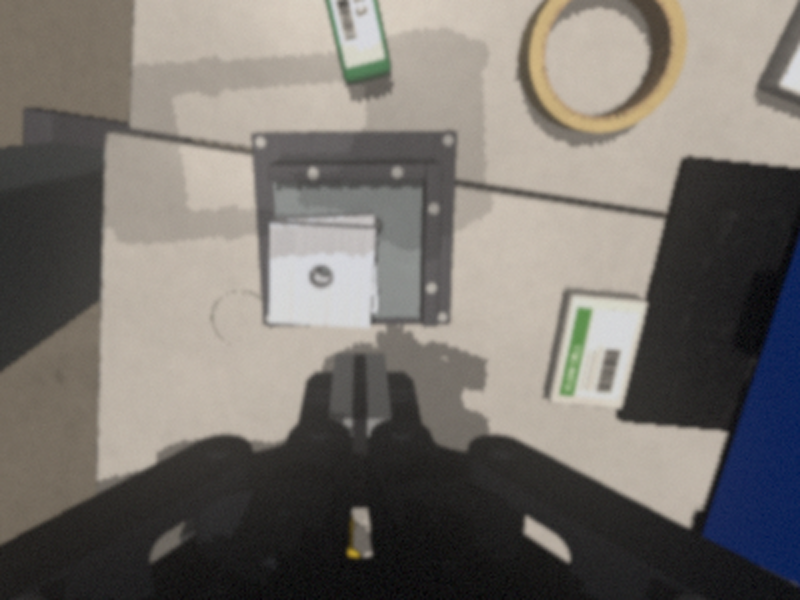

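Run:
```python
from h import *
import json
s=json.load(open('s1.json')); w=cam('wrist',s)
f=lambda p,z:atz(w,(p[0]/2+140,p[1]/2+60),z)
B=np.array([f(p,.01) for p in((251,133),(457,132),(452,325),(264,325))])[:,:2]
ang=[np.degrees(np.arctan2(*(b-a)[::-1])) for a,b in((B[0],B[1]),(B[3],B[2]))]; print('bed',B.round(4).tolist(),ang)
R=q2R(s['ee_rot']); y=R[:2,1]; th=np.arctan2(y[1],y[0]); print('tool y ang',np.degrees(th))
th=np.radians(8.8); c=np.array([[np.cos(th),np.sin(th)],[-np.sin(th),np.cos(th)]])
F=lambda p,z:(c@f(p,z)[:2]*1000).round(1).tolist()
print('upper corners',[F(p,.054) for p in((268,222),(377,227),(372,327),(268,322))],'hole',F((320,276),.054))
print('far stop inner bottom',F((422,250),.03),'side',F((350,184),.03))
print('lower corner TR top .042',F((374,215),.042),'TL',F((269,223),.042),'BR',F((374,320),.042))
print('bed F',[(c@b*1000).round(1).tolist() for b in B], 'tcp',(c@np.array(s['position'][:2])*1000).round(1))
im=cv2.imread('pics/raw_w1.png')[110:235,250:385]
cv2.imwrite('pics/w1c.png',cv2.resize(im,None,fx=5,fy=4.7,interpolation=cv2.INTER_CUBIC))
```

```text
bed [[0.4506, 0.247], [0.5833, 0.2682], [0.6067, 0.1358], [0.4731, 0.1153]] [np.float64(9.046228649450674), np.float64(8.762397208165554)]
tool y ang 8.76382764140524
upper corners [[498.6, 124.7], [564.3, 121.6], [561.7, 57.0], [495.7, 60.4]] hole [529.3, 90.8]
far stop inner bottom [594.7, 101.6] side [547.8, 144.5]
lower corner TR top .042 [562.8, 126.8] TL [497.3, 121.8] BR [563.3, 57.2]
bed F [[483.1, 175.2], [617.4, 175.8], [620.3, 41.4], [485.2, 41.5]] tcp [553.7 117. ]
```

View pics/w1c.png

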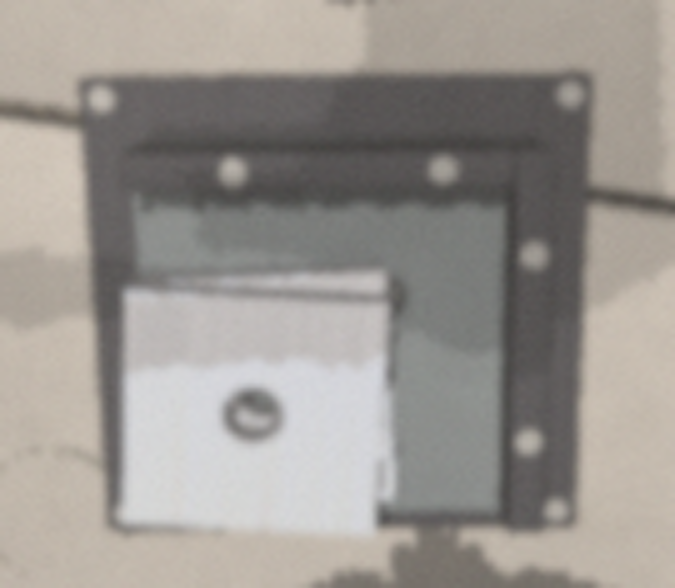

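Emit:
carry_out(moves=[0,-0.27,-2.14,0,0,0,-0.27,-2.14,0,0,0,-0.27,-2.14,-1,0,0,-0.26,-2.14,-2,0,0,0,0,-4,0,0,0,0,-4,0,0,0,0,-4,0,0,0,0,-3,0,0,0,0,-2,0,0,0,0,-1.4,0])

```text
clock: 2.2
position: [0.5182, 0.111, 0.0333]
ee_rot: [-0.001, 0.652, 0.758, -0.001]
contact_force: [0.1, 0.2, 0.7]
width: -0.0
```

Emit:
carry_out(moves=[0,0,0,0.1,0,0,-0.04,0.25,0,0,0,-0.04,0.25,0,0,0,-0.04,0.25,0,0,0,-0.04,0.25,0,0,0,-0.04,0.25,0,0,0,-0.04,0.25,0,0,0,-0.04,0.25,0,0,0,-0.04,0.25,0,0,0,-0.04,0.25,0,0])

```text
clock: 3.2
position: [0.516, 0.1346, 0.0365]
ee_rot: [0.001, 0.652, 0.758, -0.0]
contact_force: [0.1, -2.8, 1.6]
width: -0.0002
```

Emit:
carry_out(moves=[0,-0.02,0.13,-0.02,0,0,-0.02,0.13,-0.02,0,0,-0.02,0.13,-0.02,0,0,-0.02,0.13,-0.02,0,0,-0.02,0.13,0,0,0,-0.02,0.12,0,0,0,-0.02,0.12,0,0,0,-0.02,0.12,0,0,0,-0.02,0.1,0,0,0,-0.02,0,0,0])

```text
clock: 4.2
position: [0.5141, 0.1461, 0.0357]
ee_rot: [0.0, 0.652, 0.758, 0.0]
contact_force: [-0.1, -3.5, 4.8]
width: -0.0002
```

Emit:
carry_out(moves=[0,-0.01,0.03,0,0,0,0,0.03,0,0,0,-0.01,0.03,0,0,0,0,0.03,0,0,0,-0.01,0.03,0,0,0,0,0.03,0,0,0,0,0.03,0,0,0,0,0.03,0,0,0,0,0.03,0,0,0,0,0,0,0])

```text
clock: 5.2
position: [0.5133, 0.1486, 0.0355]
ee_rot: [0.0, 0.652, 0.758, -0.0]
contact_force: [1.4, -5.3, 4.6]
width: -0.0001
```

Emit:
carry_out(moves=[0,0,0.02,0,0,0,0,0.02,0,0,0,0,0.02,0,0,0,0,0.02,0,0,0,0,0.02,0,0,0,0,0,0,0,0,0,0,0,0,0,0,0,0,0,0,0,0,0,0,0,0,0,0,0])

```text
clock: 6.2
position: [0.5132, 0.1495, 0.0355]
ee_rot: [-0.0, 0.652, 0.758, -0.0]
contact_force: [1.2, -4.7, 4.6]
width: 0.0001
```

Emit:
carry_out(moves=[0,0,0.02,0,0,0,0,0.02,0,0,0,0,0.02,0,0,0,0,0.02,0,0,0,0,0.02,0,0,0,0,0.02,0,0,0,0,0,0,0,0,0,0,0,0,0,0,0,0,0,0,0,0,0,0])

```text
clock: 7.2
position: [0.5131, 0.1507, 0.0354]
ee_rot: [-0.0, 0.652, 0.758, -0.0]
contact_force: [1.3, -5.2, 3.7]
width: 0.0004
```

Run:
```python
from h import *
s=manip.get_state(); print(np.round(s['position'],4),np.round(s['contact_force'],1))
save('wrist','w2.png',(140,60,540,360),2)
```

```text
[0.5131 0.1507 0.0354] [ 1.3 -5.2  3.7]
```

View pics/w2.png

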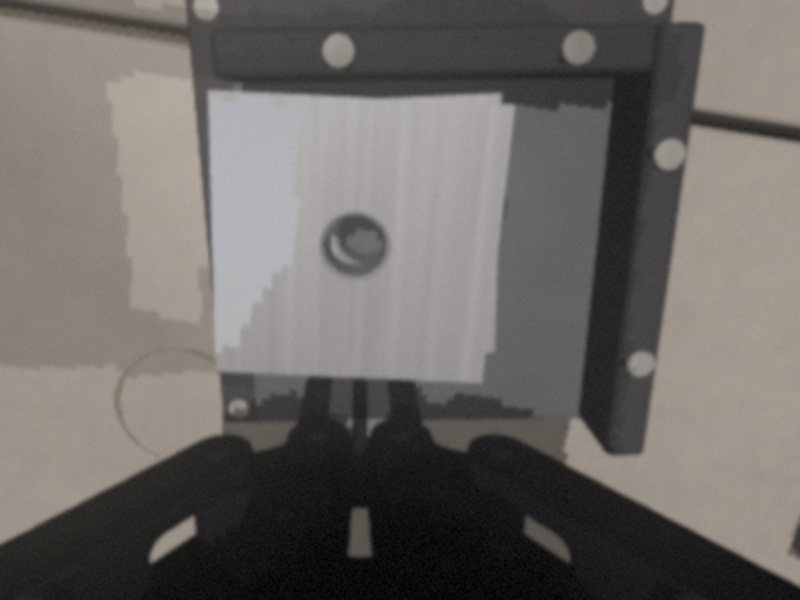

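Emit:
carry_out(moves=[0,0,0.02,0,0,0,0,0.02,0,0,0,0,0.02,0,0,0,0,0.02,0,0,0,0,0.02,0,0,0,0,0.02,0,0,0,0,0.02,0,0,0,0,0,0,0,0,0,0,0,0,0,0,0,0,0])

```text
clock: 8.25
position: [0.513, 0.1521, 0.0355]
ee_rot: [-0.0, 0.652, 0.758, -0.0]
contact_force: [1.2, -5.4, 4.7]
width: 0.0001
```

Emit:
carry_out(moves=[0,0,0.02,0,0,0,0,0.02,0,0,0,0,0.02,0,0,0,0,0.02,0,0,0,0,0.02,0,0,0,0,0.02,0,0,0,0,0.02,0,0,0,0,0,0,0,0,0,0,0,0,0,0,0,0,0])

```text
clock: 9.25
position: [0.5129, 0.1534, 0.0354]
ee_rot: [-0.0, 0.652, 0.758, -0.001]
contact_force: [-0.3, -6.1, 4.2]
width: -0.0002
```

Emit:
carry_out(moves=[0,0,0.02,0,0,0,0,0.02,0,0,0,0,0.02,0,0,0,0,0.02,0,0,0,0,0,0,0,0,0,0,0,0,0,0,0,0,0,0,0,0,0,0,0,0,0,0,0,0,0,0,0,0])

```text
clock: 10.25
position: [0.513, 0.1536, 0.0354]
ee_rot: [0.0, 0.652, 0.758, -0.001]
contact_force: [0.3, -7.0, 4.3]
width: 0.0
```

Emit:
carry_out(moves=[0,0.05,-0.4,0,0,0,0,0,2.5,0,0,0,0,3,-0.149,0,-0.98,0.5,0,-0.149,0,-0.98,0.5,0,-0.149,0,-0.98,0.5,0,-0.149,0,-0.98,0.5,0,-0.149,0,-0.98,0.5,0,-0.149,0,-0.98,0.5,0,-0.149,0,-0.98,0.5,0,-0.149])

```text
clock: 11.25
position: [0.4438, 0.1867, 0.0898]
ee_rot: [-0.001, 0.966, 0.258, -0.001]
contact_force: [0.1, 1.0, -0.2]
width: -0.0001
```

Emit:
carry_out(moves=[0,0,0,0,-0.149,0,0,0,0,-0.149,0,0,0,-1.5,-0.081,0,0,0,-1.5,0,0,0,0,-1.5,0,0,0,0,-0.7,0,0,0,0,0,0,0,0,0,0,0,0,0,0,0,0,0,0,0,0,0])

```text
clock: 12.25
position: [0.4458, 0.1857, 0.0391]
ee_rot: [-0.0, 0.997, 0.075, 0.001]
contact_force: [-0.0, -0.7, -0.4]
width: 0.0001
```

Run:
```python
from h import *
s=manip.get_state(); print(np.round(s['position'],4),np.round(s['contact_force'],1),s['qpos'].round(3) if hasattr(s['qpos'],'round') else s['qpos'])
x=q2R(s['ee_rot'])[:,0]; print('tool x deg',np.degrees(np.arctan2(x[1],x[0])))
th=np.radians(8.8); c=np.array([[np.cos(th),np.sin(th)],[-np.sin(th),np.cos(th)]]); print(c@np.array(s['position'][:2])*1e3)
save('wrist','w3.png',(140,0,540,300),2)
```

```text
[0.4458 0.1857 0.0391] [-0.  -0.7 -0.4] [0.25  0.334 1.975 0.    0.831 1.671]
tool x deg 8.572519856897635
[468.95344874 115.33658508]
```

View pics/w3.png

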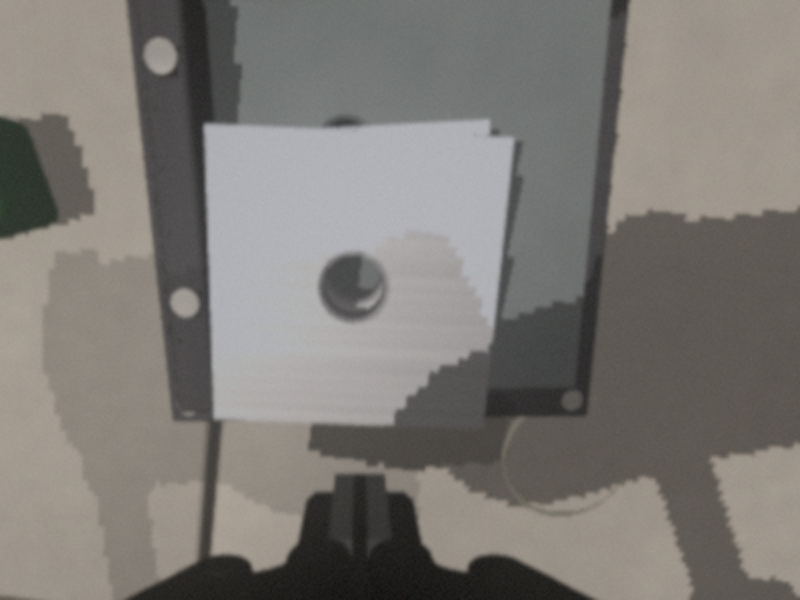

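Emit:
carry_out(moves=[0,0,0,-0.15,0,0,0.25,0.04,-0.2,0,0,0.25,0.04,0,0,0,0.25,0.04,0,0,0,0.25,0.04,0,0,0,0.25,0.04,0,0,0,0.25,0.04,0,0,0,0.25,0.04,0,0,0,0.25,0.04,0,0,0,0.25,0.04,0,0])

```text
clock: 13.3
position: [0.4664, 0.1888, 0.0348]
ee_rot: [0.0, 0.997, 0.075, -0.002]
contact_force: [-3.4, -0.2, 2.5]
width: 0.0001
```

Emit:
carry_out(moves=[0,0.18,0.03,0,0,0,0.18,0.03,0,0,0,0.18,0.03,0,0,0,0.18,0.03,0,0,0,0.18,0.02,0,0,0,0.18,0.03,0,0,0,0.18,0.03,0,0,0,0.18,0.03,0,0,0,0,0,0,0,0,0,0,0,0])

```text
clock: 14.3
position: [0.4829, 0.1916, 0.0352]
ee_rot: [-0.0, 0.997, 0.075, 0.001]
contact_force: [-0.5, -0.1, 0.0]
width: -0.0001
```

Emit:
carry_out(moves=[0,0.12,0.02,0,0,0,0.12,0.02,0,0,0,0.12,0.02,0,0,0,0.12,0.02,0,0,0,0.12,0.01,0,0,0,0.12,0.02,0,0,0,0.12,0.02,0,0,0,0.12,0.02,0,0,0,0,0,0,0,0,0,0,0,0])

```text
clock: 15.3
position: [0.4922, 0.1929, 0.035]
ee_rot: [0.0, 0.997, 0.075, 0.0]
contact_force: [-2.2, -1.0, 1.3]
width: 0.0002
```

Emit:
carry_out(moves=[0,0.03,0,0,0,0,0.03,0.01,0,0,0,0.03,0,0,0,0,0.03,0.01,0,0,0,0.03,0,0,0,0,0.03,0.01,0,0,0,0,0,0,0,0,0,0,0,0,0,0,0,0,0,0,0,0,0,0])

```text
clock: 16.3
position: [0.4934, 0.1931, 0.035]
ee_rot: [0.0, 0.997, 0.075, -0.0]
contact_force: [-4.2, -1.2, 4.1]
width: 0.0
```

Emit:
carry_out(moves=[0,0.03,0,0,0,0,0.03,0.01,0,0,0,0.03,0,0,0,0,0.03,0.01,0,0,0,0.03,0,0,0,0,0,0,0,0,0,0,0,0,0,0,0,0,0,0,0,0,0,0,0,0,0,0,0,0])

```text
clock: 17.3
position: [0.4934, 0.1931, 0.035]
ee_rot: [0.0, 0.997, 0.075, -0.002]
contact_force: [-7.3, -1.3, 5.0]
width: 0.0001
```

Run:
```python
from h import *
import json
s=manip.get_state(); json.dump({k:np.array(v).tolist() for k,v in s.items()},open('s4.json','w'))
print(np.round(s['position'],5)); save('wrist','w4.png',(140,0,540,300),2)
w=cam('wrist',s); th=np.radians(8.8); c=np.array([[np.cos(th),np.sin(th)],[-np.sin(th),np.cos(th)]])
P=[np.r_[c.T@np.array([560.1+dx,116.3+dy])/1e3,z] for dx,dy,z in((0,0,.054),(32,32,.054),(-32,32,.054),(-32,-32,.054),(32,-32,.054),(32,32,.05),(-32,32,.05))]
print(((proj(w,P)-[140,0])*2).round(0).tolist())
```

```text
[0.49341 0.19311 0.03497]
[[349.0, 367.0], [194.0, 217.0], [217.0, 497.0], [484.0, 496.0], [502.0, 216.0], [199.0, 217.0], [221.0, 490.0]]
```

View pics/w4.png

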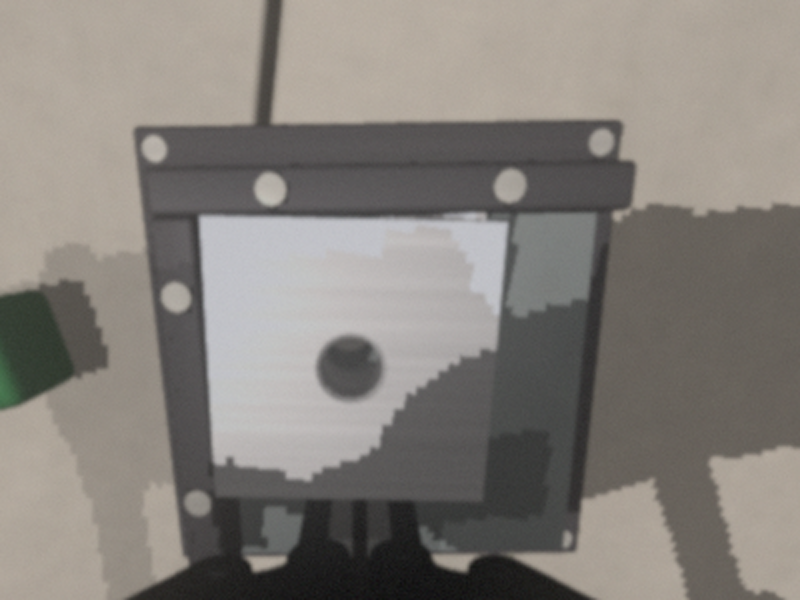

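Emit:
carry_out(moves=[0,-0.5,-0.08,0,0,0,0,0,2.5,0,0,0,0,3,0.149,0,0.8,-0.7,0,0.149,0,0.8,-0.7,0,0.149,0,0.8,-0.7,0,0.149,0,0.8,-0.7,0,0.149,0,0.8,-0.7,0,0.149,0,0.8,-0.7,0,0.149,0,0.7,-0.7,0,0.149])

```text
clock: 18.35
position: [0.5482, 0.1434, 0.0904]
ee_rot: [0.002, 0.781, 0.624, 0.002]
contact_force: [0.2, -0.2, -0.9]
width: -0.0001
```

Emit:
carry_out(moves=[0,0,0,0,0.149,0,0,0,0,0.149,0,0,0,-1.5,0.081,0,0,0,-1.5,0,0,0,0,-1.5,0,0,0,0,-0.5,0,0,0,0,-0.4,0,0,0,0,0,0,0,0,0,0,0,0,0,0,0,0])

```text
clock: 19.35
position: [0.5458, 0.1437, 0.0367]
ee_rot: [0.001, 0.652, 0.758, 0.001]
contact_force: [0.3, 0.1, 0.4]
width: 0.0
```

Emit:
carry_out(moves=[0,-0.03,0.2,0,0,0,-0.03,0.2,0,0,0,-0.03,0.2,0,0,0,-0.03,0.2,0,0,0,-0.03,0.2,0,0,0,-0.03,0.15,0,0,0,-0.02,0.15,0,0,0,-0.02,0.15,0,0,0,0,0,0,0,0,0,0,0,0])

```text
clock: 20.35
position: [0.5429, 0.1581, 0.036]
ee_rot: [0.0, 0.652, 0.758, 0.0]
contact_force: [-0.2, 0.6, 0.7]
width: 0.0001
```

Emit:
carry_out(moves=[0,0,0.05,0,0,0,0,0.05,0,0,0,0,0.05,0,0,0,0,0.05,0,0,0,0,0,0,0,0,0,0,0,0,0,0,0,0,0,0,0,0,0,0,0,0,0,0,0,0,0,0,0,0])

```text
clock: 21.35
position: [0.5428, 0.1592, 0.036]
ee_rot: [0.0, 0.652, 0.758, -0.001]
contact_force: [0.4, -6.0, 1.4]
width: 0.0001
```

Emit:
carry_out(moves=[0,0,0.05,0,0,0,0,0.05,0,0,0,0,0,0,0,0,0,0,0,0,0,0,0,0,0,0,0,0,0,0,0,0,0,0,0,0,0,0,0,0,0,0,0,0,0,0,0,0,0,0])

```text
clock: 22.35
position: [0.5428, 0.1593, 0.036]
ee_rot: [0.001, 0.652, 0.758, -0.001]
contact_force: [0.4, -7.7, 0.4]
width: -0.0001
```

```bash
cat > hp.py <<'E'
from h import *
th=np.radians(8.8); c=np.array([[np.cos(th),np.sin(th)],[-np.sin(th),np.cos(th)]])
F=lambda p:(c@np.array(p)[:2]*1e3).round(1)
W=lambda f,z:np.r_[c.T@np.array(f)/1e3,z]
E
python3 - <<'E'
from hp import *
s=manip.get_state(); print(np.round(s['position'],5),F(s['position'])); save('wrist','w5.png',(200,0,460,200),3)
w=cam('wrist',s)
P=[W((560.1+dx,117.3+dy),z) for dx,dy,z in((0,0,.054),(32,32,.054),(-32,32,.054),(-32,-32,.054),(32,-32,.054))]
print(((proj(w,P)-[200,0])*3).round(0).tolist())
E
```

```text
[0.54282 0.15934 0.03603] [560.8  74.4]
[[356.0, 545.0], [585.0, 320.0], [125.0, 321.0], [157.0, 739.0], [555.0, 738.0]]
```

View pics/w5.png

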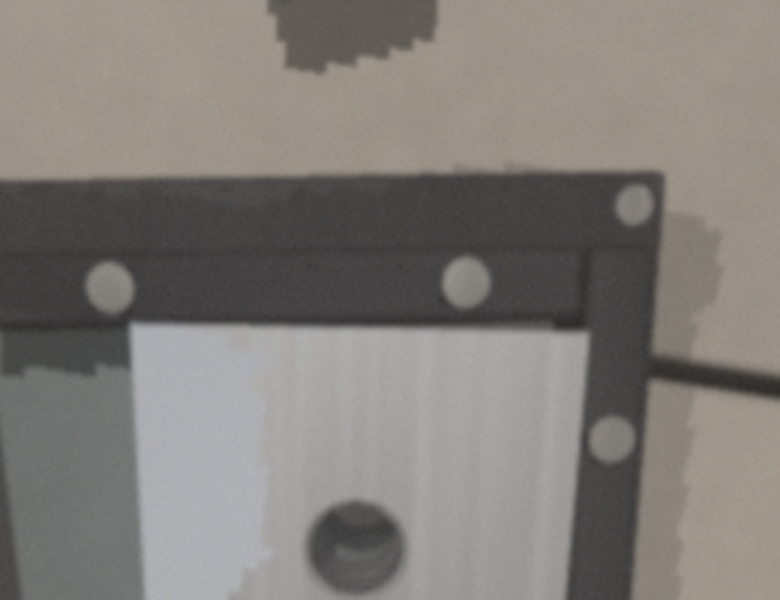

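Emit:
carry_out(moves=[0,0.04,-0.3,0,0,0,0.03,-0.2,0.5,0,0,0.43,0.07,0.4,0,0,0.43,0.07,0,0,0,0.42,0.06,0,0,0,0,0,0,0,0,-0.03,0.2,0,0,0,-0.02,0.1,0,0,0,0,0,0,0,0,0,0,0,0])

```text
clock: 23.4
position: [0.5557, 0.1611, 0.045]
ee_rot: [-0.0, 0.652, 0.758, -0.0]
contact_force: [-0.8, -0.1, 0.1]
width: -0.0004
```

Emit:
carry_out(moves=[0,-0.01,0.06,0,0,0,-0.01,0.06,0,0,0,0,0.06,0,0,0,0,0.04,0,0,0,0,0,0,0,0,0,0,0,0,0,0,0,0,0,0,0,0,0,0,0,0,0,0,0,0,0,0,0,0])

```text
clock: 24.4
position: [0.5568, 0.1627, 0.0453]
ee_rot: [0.001, 0.652, 0.758, 0.0]
contact_force: [3.2, -4.0, -1.0]
width: 0.0001
```

Emit:
carry_out(moves=[0,0,0.06,0,0,0,0,0.06,0,0,0,0,0.06,0,0,0,0,0,0,0,0,0,0,0,0,0,0,0,0,0,0,0,0,0,0,0,0,0,0,0,0,0,0,0,0,0,0,0,0,0])

```text
clock: 25.4
position: [0.5569, 0.1629, 0.0453]
ee_rot: [0.002, 0.652, 0.759, -0.001]
contact_force: [3.4, -8.3, -0.2]
width: -0.0002
```

Run:
```python
from hp import *
s=manip.get_state(); print(np.round(s['position'],5),F(s['position']),s['contact_force'].round(1)); save('wrist','w6.png')
im=cv2.imread('pics/raw_w6.png'); w=cam('wrist',s)
g=cv2.cvtColor(im,cv2.COLOR_BGR2GRAY).astype(float)
k,d,R,t=w
# bright-plate edge along +y side and stop line: sample gray in fixture grid at z=.054
for xf in range(532,594,6):
    ys=np.arange(140,156,.25); px=proj(w,[W((xf,y),.054) for y in ys]).astype(np.float32)
    v=cv2.remap(g.astype(np.float32),px[:,0].reshape(1,-1),px[:,1].reshape(1,-1),1)[0]
    gr=np.diff(v); i=gr.argmin(); print(xf,ys[i],gr[i].round(1),v[::6].round(0).astype(int).tolist())
```

```text
[0.55688 0.16285 0.04526] [575.2  75.7] [ 3.4 -8.3 -0.2]
532 149.25 -24.4 [174, 175, 173, 174, 173, 175, 141, 70, 68, 66, 65]
538 149.25 -22.6 [176, 175, 174, 175, 175, 174, 144, 73, 75, 68, 67]
544 149.25 -22.0 [174, 175, 176, 175, 175, 174, 143, 74, 71, 67, 67]
550 149.25 -20.3 [175, 176, 175, 175, 174, 175, 147, 74, 70, 69, 67]
556 149.5 -19.2 [175, 176, 175, 175, 176, 174, 154, 71, 70, 71, 69]
562 149.5 -19.9 [170, 170, 173, 172, 173, 173, 154, 69, 71, 70, 72]
568 149.5 -22.5 [169, 168, 170, 171, 169, 171, 163, 69, 70, 71, 71]
574 149.5 -21.8 [170, 170, 171, 171, 171, 172, 163, 71, 122, 137, 144]
580 149.5 -22.1 [171, 172, 171, 171, 172, 172, 163, 71, 71, 72, 71]
586 149.5 -20.8 [165, 164, 165, 166, 166, 165, 159, 72, 69, 71, 70]
592 150.0 -17.8 [153, 151, 148, 150, 147, 143, 140, 64, 55, 54, 55]
```

Emit:
carry_out(moves=[0,0.05,-0.4,0,0,0,0,0,2,0,0,0,0,2.5,-0.149,0,-1.09,0.49,0,-0.149,0,-1.09,0.49,0,-0.149,0,-1.09,0.49,0,-0.149,0,-1.09,0.49,0,-0.149,0,-1.09,0.49,0,-0.149,0,-1.09,0.49,0,-0.149,0,-1.09,0.49,0,-0.149])

```text
clock: 26.45
position: [0.4782, 0.1962, 0.0899]
ee_rot: [-0.001, 0.966, 0.258, -0.001]
contact_force: [0.3, -0.0, -0.5]
width: -0.0001
```

Emit:
carry_out(moves=[0,0,0,0,-0.149,0,0,0,0,-0.149,0,0,0,-1.5,-0.079,0,0,0,-1.5,0,0,0,0,-1.5,0,0,0,0,-0.9,0,0,0,0,0,0,0,0,0,0,0,0,0,0,0,0,0,0,0,0,0])

```text
clock: 27.45
position: [0.4804, 0.1956, 0.0367]
ee_rot: [-0.0, 0.997, 0.076, 0.001]
contact_force: [0.3, 0.2, 0.9]
width: -0.0001
```

Emit:
carry_out(moves=[0,0.2,0.01,0,0,0,0.2,0.01,0,0,0,0.2,0.01,0,0,0,0.2,0.01,0,0,0,0.2,0.01,0,0,0,0.15,0.02,0,0,0,0.1,0.02,0,0,0,0.05,0.01,0,0,0,0.05,0.01,0,0,0,0,0,0,0])

```text
clock: 28.45
position: [0.4927, 0.1963, 0.0359]
ee_rot: [0.0, 0.997, 0.076, -0.001]
contact_force: [-2.4, -0.1, 0.6]
width: -0.0002
```

Emit:
carry_out(moves=[0,0.04,0.01,0,0,0,0.04,0,0,0,0,0.04,0.01,0,0,0,0.04,0,0,0,0,0,0,0,0,0,0,0,0,0,0,0,0,0,0,0,0,0,0,0,0,0,0,0,0,0,0,0,0,0])

```text
clock: 29.45
position: [0.493, 0.1964, 0.0358]
ee_rot: [0.0, 0.997, 0.076, -0.002]
contact_force: [-6.0, -0.6, 3.8]
width: -0.0001
```

Emit:
carry_out(moves=[0,0.04,0.01,0,0,0,0.04,0,0,0,0,0,0,0,0,0,0,0,0,0,0,0,0,0,0,0,0,0,0,0,0,0,0,0,0,0,0,0,0,0,0,0,0,0,0,0,0,0,0,0])

```text
clock: 30.45
position: [0.493, 0.1964, 0.0358]
ee_rot: [0.0, 0.997, 0.076, -0.003]
contact_force: [-7.0, -0.7, 5.1]
width: -0.0001
```

```bash
cat >> hp.py <<'E'
def edge(fn,w,axis,grid,rng,z):
    g=cv2.cvtColor(cv2.imread(fn),cv2.COLOR_BGR2GRAY).astype(np.float32); u=np.arange(*rng,.2); o=[]
    for a in grid:
        px=proj(w,[W((a,b) if axis=='y' else (b,a),z) for b in u]).astype(np.float32)
        v=cv2.GaussianBlur(cv2.remap(g,px[:,0].reshape(1,-1),px[:,1].reshape(1,-1),1),(5,1),0)[0]
        d=np.diff(v); i=np.abs(d).argmax(); o.append((a,round(float(u[i]),1),round(float(d[i]),1)))
    return o
E
python3 - <<'E'
from hp import *
s=manip.get_state(); print(np.round(s['position'],5),F(s['position']),s['contact_force'].round(1)); save('wrist','w7.png',(220,80,420,270),3)
w=cam('wrist',s)
print('+y',edge('pics/raw_w7.png',w,'y',range(534,592,8),(143,155),.054))
print('+x',edge('pics/raw_w7.png',w,'x',range(90,149,8),(585,600),.054))
print('-y',edge('pics/raw_w7.png',w,'y',range(534,592,8),(78,92),.054))
E
```

```text
[0.49301 0.1964  0.03579] [517.2 118.7] [-7.  -0.7  5.1]
+y [(534, 149.0, -5.4), (542, 149.0, -15.4), (550, 149.2, -17.1), (558, 149.2, -16.8), (566, 149.4, -16.4), (574, 149.4, -16.6), (582, 149.6, -17.4), (590, 149.4, -14.8)]
+x [(90, 593.0, -18.4), (98, 592.8, -18.8), (106, 592.8, -19.4), (114, 592.8, -19.3), (122, 592.6, -18.8), (130, 592.6, -17.9), (138, 592.4, -17.7), (146, 592.4, -18.3)]
-y [(534, 85.0, 4.2), (542, 85.0, 3.3), (550, 85.0, 1.7), (558, 85.0, 1.6), (566, 85.0, 9.9), (574, 85.0, 17.5), (582, 85.2, 16.7), (590, 85.2, 16.6)]
```

View pics/w7.png

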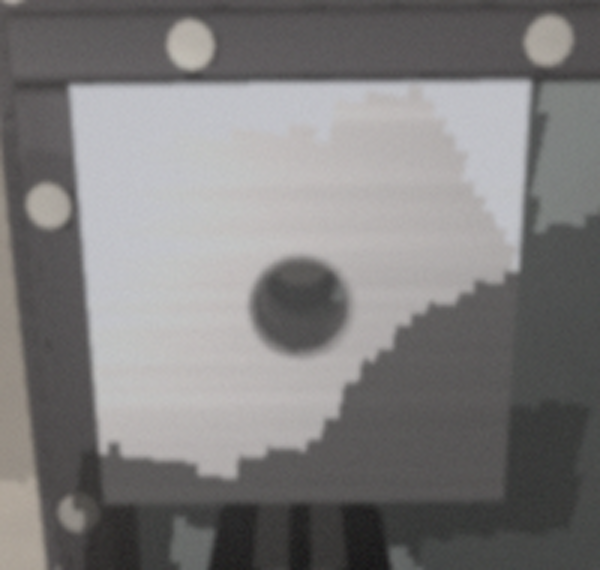

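Emit:
carry_out(moves=[0,-0.5,-0.08,0,0,0,0,0,3,0,0,0,0,3.5,0,60,-0.84,-3.6,0,0,60,-0.84,-3.6,0,0,60,-0.84,-3.6,0,0,60,-0.84,-3.6,0,0,60,-0.84,-3.6,0,0,60,-0.84,-3.6,0,0,60,-0.84,-3.6,0,0])

```text
clock: 31.5
position: [0.4333, -0.0579, 0.1015]
ee_rot: [0.001, 0.997, 0.076, 0.002]
contact_force: [1.0, -0.5, 0.1]
width: 0.0515
```

Emit:
carry_out(moves=[60,0,0,0,0,60,0,0,0,0,60,0,0,0,0,60,0,0,0,0,60,0,0,0,0,60,0,0,0,0,60,0,0,0,0,60,0,0,0,0,60,0,0,0,0,60,0,0,0,0])

```text
clock: 32.5
position: [0.432, -0.056, 0.101]
ee_rot: [0.0, 0.997, 0.076, -0.0]
contact_force: [0.3, -0.4, -0.8]
width: 0.0516
```

Run:
```python
from hp import *
import json
s=manip.get_state(); json.dump({k:np.array(v).tolist() for k,v in s.items()},open('s8.json','w'))
print(np.round(s['position'],5),s['ee_rot'],s['width']); save('wrist','w8.png',(220,60,420,260),3)
x=q2R(s['ee_rot'])[:,0]; print('tool x deg',np.degrees(np.arctan2(x[1],x[0])))
w=cam('wrist',s); print('pred knob top crop px',(proj(w,[[.472,-.051,.094],[.472,-.051,.05]])-[220,60])*3)
```

```text
[ 0.43202 -0.056    0.10102] [ 5.44089062e-05  9.97119279e-01  7.58494605e-02 -1.83984645e-05] 0.051551136287140795
tool x deg 8.700063558169692
pred knob top crop px [[298.63039214 350.9676711 ]
 [298.53086263 311.43658402]]
```

View pics/w8.png

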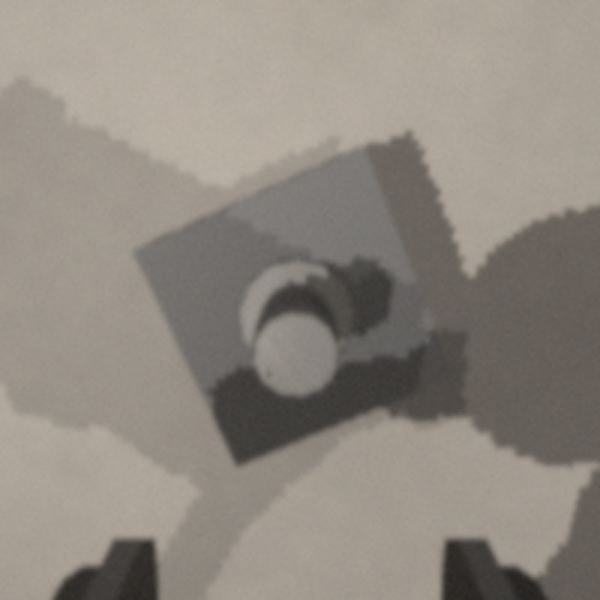

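The crop shows a steel-grey knob in the grey stand, disc centre at about (296,354), which is within 3 px of my prediction. It isn't the yellow one. I've now used all 12 views, so from here I work by numbers and by feel.

Run:
```python
from hp import *
import json
s8=json.load(open('s8.json')); w8=cam('wrist',s8)
g=cv2.imread('pics/raw_w8.png',0)
k=atz(w8,(220+296/3,60+354/3),.094); print('knob',k.round(4),'dTCP',(k-np.array(s8['position'])).round(4))
s7=dict(s8); 
R=q2R(s8['ee_rot']); s7=dict(position=[.49301,.1964,.03579],ee_rot=s8['ee_rot'])
w7=cam('wrist',s7); h=atz(w7,(220+299/3,80+305/3),.054); print('hole',h.round(4),'dTCP',(h-np.array(s7['position'])).round(4),F(h))
# collar lower check
print('collar',atz(w8,(220+299/3,60+313/3),.054).round(4))
```

```text
knob [ 0.4714 -0.0506  0.094 ] dTCP [ 0.0394  0.0054 -0.007 ]
hole [0.5361 0.2018 0.054 ] dTCP [0.0431 0.0054 0.0182] [560.7 117.4]
collar [ 0.4723 -0.0511  0.054 ]
```

Emit:
carry_out(moves=[60,1,0.13,0,0,60,1,0.14,0,0,60,1,0.13,0,0,60,0.97,0.13,0,0,60,0,0,0,0,60,0,0,-1.3,0,60,0,0,-1.3,0,60,0,0,-1,0,60,0,0,-0.5,0,60,0,0,0,0])

```text
clock: 33.55
position: [0.4711, -0.0506, 0.0594]
ee_rot: [-0.0, 0.997, 0.076, -0.001]
contact_force: [-0.0, 0.3, 0.3]
width: 0.0513
```

Emit:
carry_out(moves=[60,0,0,0,0,0,0,0,0,0,0,0,0,0,0,0,0,0,0,0,0,0,0,0,0,0,0,0,0,0,0,0,0,0,0,0,0,0,0,0,0,0,0,0,0,0,0,0,0,0], squeeze=30)

```text
clock: 34.55
position: [0.472, -0.0507, 0.0604]
ee_rot: [0.0, 0.997, 0.076, 0.0]
contact_force: [-0.5, 0.5, 5.1]
width: 0.0152
```

Emit:
carry_out(moves=[0,0,0,0.5,0,0,0,0,1.5,0,0,0,0,2.5,0,0,0,0,3,0,0,1,3.5,0,0,0,1.1,4.5,0,0,0,1.1,4.5,0,0,0,1.1,4.5,0,0,0,1.1,4.5,0,0,0,1.05,3.75,0,0])

```text
clock: 35.55
position: [0.5361, 0.2041, 0.1347]
ee_rot: [-0.0, 0.997, 0.076, -0.0]
contact_force: [0.3, -0.5, -0.5]
width: 0.0148
```

Emit:
carry_out(moves=[0,0,0,0,0,0,0,0,0,0,0,0,0,0,0,0,0,0,-0.5,0,0,0,0,-0.5,0,0,0,0,-0.3,0,0,0,0,0,0,0,0,0,0,0,0,0,0,0,0,0,0,0,0,0])

```text
clock: 36.55
position: [0.5364, 0.2018, 0.1222]
ee_rot: [0.0, 0.997, 0.076, 0.0]
contact_force: [0.2, -0.4, -0.5]
width: 0.0152
```

Run:
```python
from hp import *
import json
s=manip.get_state(); json.dump({k:np.array(v).tolist() for k,v in s.items()},open('s9.json','w'))
print(np.round(s['position'],5),s['width'],s['contact_force'].round(2),s['moment'].round(3)); save('wrist','w9.png'); save('scene','sc9.png'); save('side','sd9.png')
w=cam('wrist',s); P=np.array(s['position'])
# predicted hole & knob px
print(proj(w,[[.5361,.2018,.054]]), F(P))
x=q2R(s['ee_rot'])[:,0]; print(np.degrees(np.arctan2(x[1],x[0])))
```

```text
[0.53638 0.20183 0.12222] 0.015182973083388264 [ 0.22 -0.35 -0.48] [ 0.005  0.014 -0.02 ]
[[318.07304614 211.75310034]] [560.9 117.4]
8.698733266831322
```

Emit:
carry_out(moves=[0,0,0,-0.3,0,0,0,0,-0.3,0,0,0,0,-0.2,0,0,0,0,-0.2,0,0,0,0,-0.2,0,0,0,0,-0.15,0,0,0,0,-0.1,0,0,0,0,-0.1,0,0,0,0,0,0,0,0,0,0,0])

```text
clock: 37.7
position: [0.5363, 0.2018, 0.1066]
ee_rot: [0.0, 0.997, 0.076, 0.0]
contact_force: [-0.0, 0.6, -0.9]
width: 0.0155
```

Emit:
carry_out(moves=[0,0,0,-0.15,0,0,0,0,-0.15,0,0,0,0,-0.15,0,0,0,0,-0.15,0,0,0,0,-0.15,0,0,0,0,-0.15,0,0,0,0,-0.15,0,0,0,0,-0.1,0,0,0,0,0,0,0,0,0,0,0])

```text
clock: 38.7
position: [0.5362, 0.2018, 0.095]
ee_rot: [0.0, 0.997, 0.076, 0.0]
contact_force: [0.9, -0.4, -0.8]
width: 0.0146
```

Emit:
carry_out(moves=[0,0,0,-0.15,0,0,0,0,-0.15,0,0,0,0,-0.15,0,0,0,0,-0.15,0,0,0,0,-0.15,0,0,0,0,-0.15,0,0,0,0,-0.15,0,0,0,0,-0.1,0,0,0,0,0,0,0,0,0,0,0])

```text
clock: 39.7
position: [0.5363, 0.2019, 0.0835]
ee_rot: [-0.0, 0.997, 0.076, 0.0]
contact_force: [-0.4, 0.5, -1.7]
width: 0.0151
```

Emit:
carry_out(moves=[0,0,0,-0.2,0,0,0,0,-0.2,0,0,0,0,-0.2,0,0,0,0,-0.2,0,0,0,0,-0.2,0,0,0,0,-0.2,0,0,0,0,-0.2,0,0,0,0,-0.2,0,0,0,0,0,0,0,0,0,0,0])

```text
clock: 40.7
position: [0.5363, 0.2019, 0.0673]
ee_rot: [-0.0, 0.997, 0.076, -0.0]
contact_force: [0.9, 1.4, -2.0]
width: 0.015
```

Emit:
carry_out(moves=[0,0,0,-0.05,0,0,0,0,-0.05,0,0,0,0,-0.05,0,0,0,0,-0.05,0,0,0,0,-0.03,0,0,0,0,0,0,0,0,0,0,0,0,0,0,0,0,0,0,0,0,0,0,0,0,0,0])

```text
clock: 41.7
position: [0.5363, 0.2018, 0.0653]
ee_rot: [-0.0, 0.997, 0.076, 0.0]
contact_force: [0.9, 2.1, 1.6]
width: 0.015
```

Emit:
carry_out(moves=[0,0,0,-0.05,0,0,0,0,-0.05,0,0,0,0,-0.05,0,0,0,0,0,0,0,0,0,0,0,0,0,0,0,0,0,0,0,0,0,0,0,0,0,0,0,0,0,0,0,0,0,0,0,0])

```text
clock: 42.7
position: [0.5364, 0.2019, 0.0644]
ee_rot: [-0.0, 0.997, 0.076, 0.0]
contact_force: [-1.7, 2.7, 6.0]
width: 0.0152
```

Emit:
carry_out(moves=[25,0,0,0.1,0,40,0,0,0,0,50,0,0,0,0,60,0,0,0,0,60,0,0,0,0,60,0,0,0,0,60,0,0,0.5,0,60,0,0,1,0,60,0,0,2,0,60,0,0,2,0])

```text
clock: 43.7
position: [0.5362, 0.2018, 0.1209]
ee_rot: [0.0, 0.997, 0.076, 0.0]
contact_force: [0.3, -1.1, 0.3]
width: 0.051
```

Emit:
carry_out(moves=[60,-0.3,0,2,0,60,-0.6,0,2,0,60,-0.8,0,1,0,60,-0.8,0,0,0,60,-0.8,0,0,0,60,-0.7,0,0,0,60,0,0,0,0,60,0,0,0,0,60,0,0,0,0,60,0,0,0,0])

```text
clock: 44.7
position: [0.4966, 0.2018, 0.1695]
ee_rot: [0.0, 0.997, 0.076, -0.0]
contact_force: [0.6, 0.5, 0.2]
width: 0.0513
```

Run:
```python
from hp import *
s=manip.get_state(); print(np.round(s['position'],4),s['width'],s['contact_force'].round(1)); save('wrist','w10.png')
w=cam('wrist',s); f='pics/raw_w10.png'
print('+y',edge(f,w,'y',range(534,592,8),(143,155),.054))
print('+x',edge(f,w,'x',range(90,149,8),(585,600),.054))
print('-x',edge(f,w,'x',range(90,149,8),(522,536),.054))
print('-y',edge(f,w,'y',range(534,592,8),(78,92),.054))
# knob-top disc: template score over z for centre fixed at the hole
g=cv2.imread(f,0); h=W((560.7,117.4),0)
for z in (.098,.054): print(z,proj(w,[np.r_[h[:2],z]]).round(1))
p=proj(w,[np.r_[h[:2],.098]])[0].astype(int); r=proj(w,[np.r_[h[:2]+[.008,0],.098]])[0]-p; print('rad',np.linalg.norm(r))
c0=cv2.HoughCircles(cv2.GaussianBlur(g[p[1]-60:p[1]+60,p[0]-60:p[0]+60],(3,3),0),cv2.HOUGH_GRADIENT,1,8,param1=80,param2=14,minRadius=8,maxRadius=34)
if c0 is not None: print((c0[0][:6]+[p[0]-60,p[1]-60,0]).round(1).tolist())
im=cv2.imread(f)[p[1]-60:p[1]+90,p[0]-60:p[0]+60]
print(cv2.resize(cv2.cvtColor(im,cv2.COLOR_BGR2GRAY),(40,30),interpolation=cv2.INTER_AREA)//10)
```

```text
[0.4966 0.2018 0.1695] 0.05127430378241964 [0.6 0.5 0.2]
+y [(534, 149.2, -8.3), (542, 149.0, -9.1), (550, 149.6, -7.9), (558, 149.4, -8.3), (566, 149.0, -9.2), (574, 149.0, -8.2), (582, 149.6, -8.4), (590, 149.4, -9.5)]
+x [(90, 592.8, -7.7), (98, 592.8, -8.1), (106, 592.8, -7.7), (114, 592.8, -9.1), (122, 592.8, -8.8), (130, 592.8, -9.1), (138, 592.8, -9.1), (146, 592.8, -9.1)]
-x [(90, 528.8, -2.2), (98, 529.2, -2.4), (106, 529.0, -1.8), (114, 528.2, -1.2), (122, 528.2, 4.8), (130, 528.2, 4.8), (138, 528.2, 4.9), (146, 528.2, 7.6)]
-y [(534, 84.0, 1.8), (542, 84.4, 1.7), (550, 84.6, 4.2), (558, 85.0, 7.0), (566, 85.2, 8.5), (574, 84.8, 7.3), (582, 85.0, 8.3), (590, 85.2, 8.9)]
0.098 [[325.9 161. ]]
0.054 [[324.8 153.6]]
rad 9.90581348890143
[[328.5, 154.5, 16.8], [337.5, 168.5, 22.1], [339.5, 151.5, 11.8], [330.5, 164.5, 14.7]]
[[12  9 10 ...  6  6  6]
 [12  8  8 ...  7  7  7]
 [12  8  8 ...  8  7  7]
 ...
 [14 13 14 ... 14 14 14]
 [ 5  5 12 ...  6  6 10]
 [ 4  4 10 ...  5  5  6]]
```

Emit:
carry_out(moves=[60,-2,-0.4,0,0,60,-2,-0.4,0,0,60,-2,-0.4,-1,0,60,-2,-0.4,-2,0,60,-2,-0.4,-2,0,60,-1.4,-0.4,-2,0,60,0,0,-1,0,60,0,0,0,0,60,0,0,0,0,60,0,0,0,0])

```text
clock: 45.75
position: [0.3843, 0.1783, 0.0906]
ee_rot: [-0.0, 0.997, 0.076, 0.001]
contact_force: [0.2, -0.1, 0.0]
width: 0.0515
```

Run:
```python
from hp import *
s=manip.get_state(); print(np.round(s['position'],4),F(s['position']))
import json; json.dump({k:np.array(v).tolist() for k,v in s.items()},open('s11.json','w'))
save('wrist','w11.png'); w=cam('wrist',s)
th=np.radians(9.2)
g=cv2.imread('pics/raw_w11.png',0).astype(np.float32)
for y in (90,98,106,114,122,130,138,146):
    # profile along image from plate top (x=532,z=.054) to table (x=518,z=.03); parametrised by x at z=.03
    u=np.arange(505,546,1.); px=proj(w,[W((x,y),.03) for x in u]).astype(np.float32)
    v=cv2.remap(g,px[:,0].reshape(1,-1),px[:,1].reshape(1,-1),1)[0]
    q=proj(w,[W((x,y),z) for x,z in((528.7,.054),(528.7,.042),(528.7,.03))])[:,1]
    print(y,'px rows top/mid/bot',q.round(1),'u0 row',px[0,1].round(1),px[-1,1].round(1),v.round(0).astype(int).tolist())
```

```text
[0.3843 0.1783 0.0906] [407.  117.4]
90 px rows top/mid/bot [23.2 29.5 35. ] u0 row 75.0 5.9 [126, 126, 128, 126, 127, 126, 126, 126, 127, 127, 127, 127, 125, 125, 126, 126, 126, 128, 126, 128, 128, 128, 128, 128, 110, 84, 79, 80, 80, 80, 96, 167, 195, 198, 196, 198, 196, 197, 198, 197, 196]
98 px rows top/mid/bot [23.2 29.5 35.1] u0 row 75.0 5.9 [130, 129, 128, 128, 128, 128, 127, 129, 127, 126, 126, 127, 127, 129, 129, 126, 129, 129, 129, 128, 129, 130, 130, 125, 100, 81, 82, 97, 87, 79, 95, 167, 195, 198, 198, 197, 198, 198, 197, 197, 198]
106 px rows top/mid/bot [23.2 29.5 35.1] u0 row 75.1 5.9 [129, 127, 128, 129, 129, 129, 128, 128, 131, 128, 128, 128, 127, 128, 128, 128, 128, 128, 129, 128, 129, 128, 128, 118, 92, 83, 111, 131, 92, 82, 105, 171, 196, 198, 198, 197, 197, 198, 198, 199, 199]
114 px rows top/mid/bot [23.2 29.6 35.1] u0 row 75.1 5.9 [129, 129, 130, 130, 130, 131, 131, 131, 131, 131, 130, 130, 129, 130, 130, 128, 129, 128, 130, 130, 131, 130, 129, 108, 86, 84, 132, 139, 89, 79, 101, 169, 195, 197, 197, 198, 198, 197, 198, 200, 199]
122 px rows top/mid/bot [23.2 29.
[... 279 characters left out ...]
.0 [131, 132, 131, 130, 129, 130, 130, 130, 130, 131, 130, 129, 130, 130, 129, 130, 129, 129, 128, 130, 131, 129, 115, 87, 82, 122, 177, 135, 86, 82, 117, 182, 196, 197, 198, 198, 198, 198, 198, 198, 199]
138 px rows top/mid/bot [23.3 29.6 35.2] u0 row 75.2 6.0 [131, 132, 131, 131, 133, 131, 131, 131, 133, 129, 130, 131, 133, 131, 132, 133, 131, 133, 132, 132, 132, 129, 106, 81, 88, 145, 178, 128, 86, 84, 120, 185, 196, 198, 197, 197, 198, 198, 198, 197, 199]
146 px rows top/mid/bot [23.4 29.7 35.2] u0 row 75.2 6.1 [83, 83, 83, 83, 84, 84, 83, 83, 83, 84, 84, 84, 83, 83, 83, 84, 84, 85, 83, 85, 85, 83, 78, 77, 104, 172, 184, 130, 86, 85, 127, 186, 195, 198, 197, 197, 198, 196, 197, 197, 197]
```

The profiles show a problem. The lower plate's bright ledge sticks out at the +y end, so it's still turned about 2° under the squared upper plate. I'll push it gently at that end, +x direction, to bring it square.

Emit:
carry_out(moves=[0,1.6,0.5,-1,0,0,1.6,0.5,-1,0,0,1.6,0.5,-1,0,0,1.6,0.5,-1,0,0,1.6,0.5,-1,0,0,0.2,0.03,-0.4,0,0,0.2,0.03,-0.1,0,0,0.2,0.03,0,0,0,0.2,0.03,0,0,0,0.2,0.03,0,0])

```text
clock: 46.8
position: [0.4722, 0.2043, 0.0353]
ee_rot: [-0.0, 0.997, 0.076, 0.0]
contact_force: [-0.9, 0.4, -0.4]
width: 0.0001
```

Emit:
carry_out(moves=[0,0.2,0.03,0,0,0,0.2,0.03,0,0,0,0.2,0.03,0,0,0,0.2,0.03,0,0,0,0.2,0.03,0,0,0,0.15,0.03,0,0,0,0.15,0.03,0,0,0,0.1,0.02,0,0,0,0.1,0.02,0,0,0,0,0,0,0])

```text
clock: 47.8
position: [0.4874, 0.2068, 0.0347]
ee_rot: [0.0, 0.997, 0.076, 0.0]
contact_force: [0.4, 0.6, 0.7]
width: 0.0
```

Emit:
carry_out(moves=[0,0.06,0.01,0,0,0,0.06,0.01,0,0,0,0.06,0.01,0,0,0,0.06,0.01,0,0,0,0.06,0.01,0,0,0,0.06,0.01,0,0,0,0.06,0.01,0,0,0,0,0,0,0,0,0,0,0,0,0,0,0,0,0])

```text
clock: 48.8
position: [0.4906, 0.2074, 0.0346]
ee_rot: [0.0, 0.997, 0.076, -0.001]
contact_force: [-3.0, -0.0, 2.0]
width: -0.0002
```

Emit:
carry_out(moves=[0,0.05,0.01,0,0,0,0.05,0.01,0,0,0,0.05,0.01,0,0,0,0.05,0.01,0,0,0,0,0,0,0,0,0,0,0,0,0,0,0,0,0,0,0,0,0,0,0,0,0,0,0,0,0,0,0,0])

```text
clock: 49.8
position: [0.4907, 0.2074, 0.0345]
ee_rot: [0.0, 0.997, 0.076, -0.003]
contact_force: [-7.5, -0.8, 5.7]
width: -0.0
```

Emit:
carry_out(moves=[0,-0.4,-0.06,0,0,0,-0.2,-0.03,0.3,0,0,0,0,0.32,0,0,0,0.2,0,0,0,0,0,0,0,0,0.15,0.02,0,0,0,0.1,0.02,0,0,0,0.1,0.02,0,0,0,0.05,0,0,0,0,0,0,0,0])

```text
clock: 50.8
position: [0.4915, 0.2096, 0.0408]
ee_rot: [0.0, 0.997, 0.076, -0.0]
contact_force: [-0.5, 0.1, 0.8]
width: -0.0003
```

Emit:
carry_out(moves=[0,0,0,-0.03,0,0,0.04,0.01,0,0,0,0.04,0,0,0,0,0.04,0.01,0,0,0,0.04,0.01,0,0,0,0.04,0,0,0,0,0,0,0,0,0,0,0,0,0,0,0,0,0,0,0,0,0,0,0])

```text
clock: 51.8
position: [0.4918, 0.2096, 0.0405]
ee_rot: [0.0, 0.997, 0.076, -0.002]
contact_force: [-5.7, -0.6, 4.4]
width: -0.0
```

Emit:
carry_out(moves=[0,-0.9,-0.15,0,0,0,-1.5,-0.3,1,0,0,-1.8,-0.5,1.5,0,0,-2,-0.6,1.5,0,0,-2,-0.6,1,0,0,-2,-0.6,0,0,0,-0.8,-0.4,0,0,0,0,0,0,0,0,0,0,0,0,0,0,0,0,0])

```text
clock: 52.8
position: [0.3849, 0.1787, 0.0906]
ee_rot: [-0.0, 0.997, 0.076, 0.001]
contact_force: [0.5, -1.0, -0.0]
width: -0.0001
```

```bash
cat > led.py <<'E'
from hp import *
def ledge(fn):
    s=manip.get_state(); print(np.round(s['position'],4)); save('wrist',fn); w=cam('wrist',s)
    g=cv2.imread('pics/raw_'+fn,0).astype(np.float32)
    for y in range(90,147,8):
        u=np.arange(522,540,1.); px=proj(w,[W((x,y),.03) for x in u]).astype(np.float32)
        v=cv2.remap(g,px[:,0].reshape(1,-1),px[:,1].reshape(1,-1),1)[0]
        print(y,v.round(0).astype(int).tolist())
E
python3 -c "
from led import *; ledge('w12.png')"
```

```text
[0.3849 0.1787 0.0906]
90 [126, 126, 126, 126, 127, 127, 126, 111, 82, 79, 79, 81, 81, 99, 166, 191, 193, 194]
98 [128, 126, 127, 128, 127, 128, 123, 100, 79, 88, 103, 90, 80, 98, 165, 192, 194, 193]
106 [128, 126, 127, 127, 128, 128, 116, 92, 84, 114, 130, 92, 84, 110, 173, 193, 194, 193]
114 [126, 127, 127, 127, 128, 127, 109, 85, 86, 138, 142, 91, 82, 110, 173, 193, 194, 194]
122 [128, 128, 128, 129, 129, 123, 94, 80, 101, 156, 137, 91, 85, 119, 181, 194, 195, 194]
130 [127, 128, 128, 128, 127, 111, 86, 80, 122, 175, 139, 90, 83, 119, 181, 193, 194, 194]
138 [129, 131, 130, 131, 128, 104, 81, 90, 151, 178, 132, 87, 82, 122, 182, 193, 195, 195]
146 [84, 83, 84, 86, 83, 77, 77, 107, 171, 183, 131, 85, 82, 122, 182, 193, 193, 194]
```

The lower plate hasn't moved. It carries the upper plate's weight, so it needs slightly more push at its far end. I'll go to about 10 N in small steps, still well under the 20 N limit.

Emit:
carry_out(moves=[0,1.7,0.5,-1,0,0,1.7,0.5,-1,0,0,1.7,0.5,-1,0,0,1.7,0.5,-1,0,0,1.6,0.5,-1,0,0,0.7,0.3,-0.4,0,0,0.5,0.1,-0.15,0,0,0.3,0.05,0,0,0,0.2,0.05,0,0,0,0,0,0,0])

```text
clock: 53.85
position: [0.4845, 0.2084, 0.0356]
ee_rot: [-0.0, 0.997, 0.076, 0.0]
contact_force: [-0.9, 0.2, -0.7]
width: 0.0001
```

Emit:
carry_out(moves=[0,0.15,0.02,0,0,0,0.15,0.02,0,0,0,0.1,0.02,0,0,0,0.1,0.02,0,0,0,0.08,0.02,0,0,0,0.08,0.01,0,0,0,0.08,0.01,0,0,0,0,0,0,0,0,0,0,0,0,0,0,0,0,0])

```text
clock: 54.85
position: [0.4903, 0.2094, 0.0349]
ee_rot: [0.0, 0.997, 0.076, -0.002]
contact_force: [-5.5, 0.4, 3.6]
width: -0.0002
```

Emit:
carry_out(moves=[0,0.05,0.01,0,0,0,0.05,0.01,0,0,0,0.05,0.01,0,0,0,0.05,0,0,0,0,0,0,0,0,0,0,0,0,0,0,0,0,0,0,0,0,0,0,0,0,0,0,0,0,0,0,0,0,0])

```text
clock: 55.85
position: [0.4904, 0.2093, 0.0348]
ee_rot: [0.0, 0.997, 0.076, -0.003]
contact_force: [-9.2, -1.4, 7.2]
width: -0.0001
```

The upward Fz of 7 N means the finger is also pressing the plate down, which adds friction. I'll relieve it by raising the commanded z.

Emit:
carry_out(moves=[0,0,0,0.1,0,0,0,0,0.1,0,0,0,0,0.1,0,0,0,0,0.05,0,0,0,0,0,0,0,0,0,0,0,0,0,0,0,0,0,0,0,0,0,0,0,0,0,0,0,0,0,0,0])

```text
clock: 56.85
position: [0.4911, 0.2101, 0.0374]
ee_rot: [-0.0, 0.997, 0.076, -0.003]
contact_force: [-5.8, 2.0, -1.8]
width: -0.0
```

Emit:
carry_out(moves=[0,0.05,0,0.02,0,0,0.05,0,0.02,0,0,0.05,0,0.02,0,0,0.05,0,0.02,0,0,0,0,0,0,0,0,0,0,0,0,0,0,0,0,0,0,0,0,0,0,0,0,0,0,0,0,0,0,0])

```text
clock: 57.85
position: [0.4913, 0.2101, 0.0377]
ee_rot: [-0.0, 0.997, 0.075, -0.005]
contact_force: [-7.1, 3.0, -1.8]
width: -0.0001
```

Emit:
carry_out(moves=[0,0.06,0,0.02,0,0,0.06,0,0.02,0,0,0.06,0,0.02,0,0,0.04,0,0.02,0,0,0,0,0,0,0,0,0,0,0,0,0,0,0,0,0,0,0,0,0,0,0,0,0,0,0,0,0,0,0])

```text
clock: 58.85
position: [0.4914, 0.2102, 0.038]
ee_rot: [-0.0, 0.997, 0.075, -0.007]
contact_force: [-10.5, 4.9, -2.8]
width: 0.0004
```

Emit:
carry_out(moves=[0,-0.4,-0.06,0,0,0,-0.6,-0.1,0,0,0,-1.5,-0.4,1,0,0,-2,-0.6,1.5,0,0,-2,-0.6,1.5,0,0,-2,-0.6,1,0,0,-2,-0.6,0,0,0,-1,-0.3,0,0,0,0,0,0,0,0,0,0,0,0])

```text
clock: 59.85
position: [0.3847, 0.1776, 0.0906]
ee_rot: [-0.0, 0.997, 0.076, 0.001]
contact_force: [1.1, -0.0, -0.1]
width: 0.0001
```

```bash
python3 -c "
from led import *; ledge('w13.png')"
```

```text
[0.3847 0.1776 0.0906]
90 [125, 124, 124, 123, 125, 126, 125, 111, 84, 77, 76, 78, 79, 95, 158, 191, 195, 193]
98 [126, 126, 126, 127, 127, 127, 126, 110, 84, 80, 80, 79, 76, 93, 156, 192, 193, 193]
106 [126, 126, 125, 125, 127, 126, 125, 106, 83, 77, 77, 79, 81, 102, 169, 192, 192, 194]
114 [126, 125, 126, 127, 127, 127, 126, 104, 83, 79, 79, 78, 80, 102, 169, 193, 194, 192]
122 [127, 126, 127, 127, 126, 128, 124, 104, 80, 76, 81, 79, 79, 104, 171, 193, 193, 193]
130 [126, 128, 125, 127, 128, 127, 124, 99, 81, 80, 87, 82, 81, 105, 171, 192, 193, 193]
138 [128, 130, 130, 129, 129, 128, 122, 94, 77, 76, 89, 83, 79, 110, 175, 193, 193, 193]
146 [81, 83, 84, 83, 83, 83, 81, 77, 78, 88, 91, 80, 79, 112, 176, 191, 192, 191]
```

The ledge is gone and the lower plate's −x edge is now straight, so relieving the downward press worked. Next I'll check the −y side the same way.

Emit:
carry_out(moves=[0,1.75,-1.27,0,0.149,0,1.75,-1.27,0,0.149,0,1.75,-1.27,0,0.149,0,1.75,-1.27,0,0.149,0,1.75,-1.27,0,0.149,0,1.75,-1.27,0,0.149,0,1.75,-1.27,0,0.149,0,1.75,-1.27,0,0.149,0,1.75,-1.27,0,0.149,0,1.75,-1.27,0,0.149])

```text
clock: 60.9
position: [0.5602, 0.0495, 0.0897]
ee_rot: [0.0, 0.679, 0.734, 0.0]
contact_force: [-0.0, 0.3, 0.4]
width: -0.0005
```

Emit:
carry_out(moves=[0,0,0,0,0.08,0,0,0,0,0,0,0,0,0,0,0,0,0,0,0,0,0,0,0,0,0,0,0,0,0,0,0,0,0,0,0,0,0,0,0,0,0,0,0,0,0,0,0,0,0])

```text
clock: 61.9
position: [0.558, 0.0503, 0.0903]
ee_rot: [0.0, 0.652, 0.758, 0.0]
contact_force: [-0.4, 0.7, -0.2]
width: -0.0
```

Run:
```python
from hp import *
s=manip.get_state(); print(np.round(s['position'],4),F(s['position'])); save('wrist','w14.png'); w=cam('wrist',s)
g=cv2.imread('pics/raw_w14.png',0).astype(np.float32)
for x in range(532,592,8):
    u=np.arange(76,98,1.); px=proj(w,[W((x,y),.03) for y in u]).astype(np.float32)
    v=cv2.remap(g,px[:,0].reshape(1,-1),px[:,1].reshape(1,-1),1)[0]
    print(x,v.round(0).astype(int).tolist())
print('rows 85.2@.054',proj(w,[W((560,85.2),.054),W((560,85.2),.042),W((560,85.2),.03),W((560,97),.03)])[:,1].round(1))
```

```text
[0.558  0.0503 0.0903] [559.2 -35.6]
532 [87, 72, 69, 70, 70, 68, 69, 68, 68, 62, 61, 75, 82, 67, 61, 83, 145, 164, 165, 164, 164, 165]
540 [111, 97, 76, 70, 68, 70, 70, 70, 66, 60, 59, 69, 82, 66, 59, 75, 133, 162, 165, 164, 165, 165]
548 [89, 71, 69, 68, 70, 69, 69, 71, 66, 63, 60, 69, 82, 67, 61, 78, 134, 162, 165, 165, 165, 165]
556 [113, 93, 72, 69, 69, 70, 69, 70, 68, 62, 61, 67, 82, 67, 60, 72, 126, 162, 164, 166, 165, 164]
564 [115, 109, 84, 69, 68, 70, 69, 71, 69, 65, 59, 64, 77, 67, 62, 73, 125, 161, 164, 165, 165, 165]
572 [101, 77, 69, 69, 70, 69, 68, 69, 69, 62, 59, 66, 74, 68, 62, 69, 120, 161, 164, 165, 165, 165]
580 [112, 104, 78, 69, 69, 70, 68, 69, 70, 63, 60, 61, 71, 68, 62, 65, 117, 162, 164, 165, 166, 165]
588 [104, 89, 76, 70, 70, 69, 71, 70, 71, 66, 61, 61, 70, 69, 60, 66, 116, 160, 164, 164, 166, 165]
rows 85.2@.054 [22.9 29.2 34.7 13.6]
```

Emit:
carry_out(moves=[0,-0.37,1.63,-0.9,0,0,-0.37,1.63,-0.9,0,0,-0.37,1.63,-0.9,0,0,-0.37,1.63,-0.9,0,0,-0.37,1.63,-0.9,0,0,-0.37,1.63,-0.9,0,0,-0.03,0.2,0,0,0,-0.03,0.2,0,0,0,-0.03,0.2,0,0,0,0,0,0,0])

```text
clock: 62.95
position: [0.5354, 0.154, 0.0366]
ee_rot: [0.0, 0.652, 0.758, 0.0]
contact_force: [-0.2, 0.4, 0.3]
width: -0.0004
```

Emit:
carry_out(moves=[0,-0.02,0.1,0,0,0,-0.02,0.1,0,0,0,-0.02,0.1,0,0,0,-0.01,0.08,0,0,0,-0.01,0.08,0,0,0,0,0,0,0,0,0,0,0,0,0,0,0,0,0,0,0,0,0,0,0,0,0,0,0])

```text
clock: 63.95
position: [0.5342, 0.1583, 0.0362]
ee_rot: [0.0, 0.652, 0.759, -0.0]
contact_force: [0.5, -3.7, 0.7]
width: -0.0002
```

Emit:
carry_out(moves=[0,0,0.06,0,0,0,0,0.06,0,0,0,0,0.06,0,0,0,0,0.04,0,0,0,0,0,0.05,0,0,0,0,0.05,0,0,0,0,0.05,0,0,0,0,0,0,0,0,0,0,0,0,0,0,0,0])

```text
clock: 64.95
position: [0.5341, 0.159, 0.0372]
ee_rot: [0.001, 0.651, 0.759, -0.001]
contact_force: [1.4, -9.3, -1.4]
width: -0.0001
```

Emit:
carry_out(moves=[0,0.05,-0.4,0,0,0,0.1,-0.6,0,0,0,0.3,-1.6,0.9,0,0,0.37,-1.63,1,0,0,0.37,-1.63,1,0,0,0.37,-1.63,1,0,0,0.37,-1.63,1,0,0,0.3,-1.5,0.5,0,0,0,0,0,0,0,0,0,0,0])

```text
clock: 65.95
position: [0.5562, 0.0544, 0.0916]
ee_rot: [-0.0, 0.652, 0.758, 0.0]
contact_force: [0.3, -0.7, 0.2]
width: 0.0004
```

Run:
```python
from hp import *
s=manip.get_state(); print(s['clock'],np.round(s['position'],4),F(s['position']),np.round(s['contact_force'],1)); save('wrist','w15.png'); w=cam('wrist',s)
g=cv2.imread('pics/raw_w15.png',0).astype(np.float32)
for x in range(532,592,8):
    u=np.arange(76,98,1.); px=proj(w,[W((x,y),.03) for y in u]).astype(np.float32)
    v=cv2.remap(g,px[:,0].reshape(1,-1),px[:,1].reshape(1,-1),1)[0]
    print(x,v.round(0).astype(int).tolist())
# pin standing & bystanders: side camera vs the start
save('side','sd15.png'); a=cv2.imread('pics/raw_side0.png',0).astype(int); b=cv2.imread('pics/raw_sd15.png',0).astype(int)
for n,(x0,y0,x1,y1) in dict(bottle=(385,230,418,283),case=(360,198,408,232),slide=(243,172,278,196),yellow=(338,250,360,302)).items(): print(n,np.abs(a-b)[y0:y1,x0:x1].mean().round(1))
c=cam('side'); h=W((560.7,117.4),0)[:2]; print('knob px',proj(c,[np.r_[h,z] for z in(.098,.058)]).round(0).tolist())
q=proj(c,[np.r_[h,.098]])[0].astype(int); print(b[q[1]-8:q[1]+24:3,q[0]-10:q[0]+11:2])
```

```text
65.95 [0.5562 0.0544 0.0916] [558.  -31.3] [ 0.3 -0.7  0.2]
532 [85, 62, 59, 62, 64, 68, 68, 71, 68, 65, 62, 64, 66, 61, 70, 123, 160, 165, 165, 165, 164, 164]
540 [95, 81, 62, 63, 68, 69, 70, 70, 71, 67, 61, 62, 62, 61, 68, 113, 156, 166, 166, 164, 166, 164]
548 [81, 71, 71, 71, 70, 72, 71, 72, 71, 68, 62, 61, 61, 61, 66, 107, 156, 164, 164, 166, 165, 165]
556 [99, 85, 74, 70, 71, 70, 72, 71, 72, 68, 63, 62, 60, 60, 66, 108, 158, 165, 164, 165, 165, 165]
564 [111, 107, 86, 73, 70, 71, 71, 70, 71, 67, 62, 63, 63, 62, 62, 103, 158, 164, 165, 164, 166, 166]
572 [101, 79, 69, 70, 70, 69, 69, 71, 69, 69, 64, 62, 61, 59, 63, 95, 150, 165, 165, 165, 165, 164]
580 [110, 101, 77, 70, 69, 68, 70, 70, 68, 67, 64, 61, 61, 60, 62, 88, 146, 163, 164, 166, 164, 164]
588 [98, 83, 74, 70, 71, 71, 71, 70, 69, 68, 62, 60, 59, 60, 64, 89, 146, 163, 164, 164, 165, 165]
bottle 11.1
case 0.9
slide 4.5
yellow 30.4
knob px [[290.0, 178.0], [291.0, 195.0]]
[[239 240 240 241 241 239 238 239 238 238 239]
 [241 240 240 241 241 240 239 239 239 240 239]
 [241 241 241 241 241 241 240 241 240 240 197]
 [240 240 240 240 238 236 195 143 216 123  97]
 [241 239 239 239  97 102  61 108 112  96  64]
 [241 240 239 239 107  71  62  85  67  64  59]
 [241 240 240 239 121  84  78  66  50  48  47]
 [234 212 190 226 155  94  97  90 174  67  48]
 [251 251 251 251 190  94  99  96 231 251 192]
 [250 251 251 241 191  98  99  97 134 226 251]
 [250 250 251 233 187 228 158 135 112 157 232]]
```

```bash
python3 -c "
from rig import manip; print(manip.sign_off()); print(manip.get_state()['clock'])"
```

```text
the job is handed in; nothing more can be done
None
the job is handed in; nothing more can be done
```

I squared both plates against the two stops and put the steel pin down through them into the bore. I then let go and handed the job in at about 66 s. However, the lower plate was only fully squared after the pin was already in, so the order was not strictly the one asked.

- **Pin:** the collar met the upper plate at a tool height of 64.4 mm, the height I had worked out beforehand. The pin went down freely, with about 6 N at the end when the collar seated. I didn't look at it again close up. The last side picture shows something dark standing where the knob should be, from pixel values only.
- **Lower plate:** after letting go of the pin, I found the lower plate still turned about 2° under the squared upper one. I pressed it home with the pin in place.
- **Plates now:** at the last checks neither plate stuck out past the other. I checked the −x side after the x push and the −y side at the very end. The upper plate's stop-side edges were last measured just after the pin was released, before those corrective pushes.
- **Forces:** most pushes against the stops were 6–8 N. The corrective ones reached 9–11 N, above the "plenty" figure but well under 20 N.
- **Bottle, case and slide box:** I never moved near them. The case area matched the start picture closely. The bottle and slide-box areas differed somewhat, and the yellow look-alike's area more. I put that down to the arm and its shadow but couldn't confirm it, as all 12 picture views were used.

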